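Rack the tested circuit cards in reverse order

TASK

Move the four plug-in circuit cards from the coloured nests of the test rack into the four bays of the black storage rack, one card to a bay, in reverse order as counted from each rack's green end block: the card nearest the test rack's green block goes into the bay farthest from the storage rack's green block, and so on, so that the card that was farthest ends up nearest. Each card must stand upright on the bay's floor with its pull bar running along the rack, as in the nests, and be let go.

Things in the scene. Friction and masses are not known exactly. Their poses are not given: they have to be found in the camera images.
- card_red: Circuit card with red pull bar, upright, 70 mm tall, 120 g. Origin: centre of its underside, z up. Black foot 34 (x) x 44 (y) x 14 mm; thin green board along y, its parts within 9 mm of the middle plane; on top the pull bar, 20 (x) x 46 (y) x 14 mm, 56 to 70 mm above the origin: grip it across the 20 mm. Starts in the red nest, up to 4 mm off centre, turned up to 0.1 rad.
- nest_red: Fixed red open nest, one of 4 on the test rack in a row along y, 75 mm apart, colours in any order. Origin: centre of its underside. Outside 58 (x) x 68 (y) x 16 mm, inside 50 x 60, floor 4 mm above the origin. The test rack's green block stands at one end of the row.
- card_yellow: Circuit card with yellow pull bar, upright, 70 mm tall, 120 g. Origin: centre of its underside, z up. Black foot 34 (x) x 44 (y) x 14 mm; thin green board along y, its parts within 9 mm of the middle plane; on top the pull bar, 20 (x) x 46 (y) x 14 mm, 56 to 70 mm above the origin: grip it across the 20 mm. Starts in the yellow nest, up to 4 mm off centre, turned up to 0.1 rad.
- nest_yellow: Fixed yellow open nest, one of 4 on the test rack in a row along y, 75 mm apart, colours in any order. Origin: centre of its underside. Outside 58 (x) x 68 (y) x 16 mm, inside 50 x 60, floor 4 mm above the origin. The test rack's green block stands at one end of the row.
- card_white: Circuit card with white pull bar, upright, 70 mm tall, 120 g. Origin: centre of its underside, z up. Black foot 34 (x) x 44 (y) x 14 mm; thin green board along y, its parts within 9 mm of the middle plane; on top the pull bar, 20 (x) x 46 (y) x 14 mm, 56 to 70 mm above the origin: grip it across the 20 mm. Starts in the white nest, up to 4 mm off centre, turned up to 0.1 rad.
- nest_white: Fixed white open nest, one of 4 on the test rack in a row along y, 75 mm apart, colours in any order. Origin: centre of its underside. Outside 58 (x) x 68 (y) x 16 mm, inside 50 x 60, floor 4 mm above the origin. The test rack's green block stands at one end of the row.
- card_purple: Circuit card with purple pull bar, upright, 70 mm tall, 120 g. Origin: centre of its underside, z up. Black foot 34 (x) x 44 (y) x 14 mm; thin green board along y, its parts within 9 mm of the middle plane; on top the pull bar, 20 (x) x 46 (y) x 14 mm, 56 to 70 mm above the origin: grip it across the 20 mm. Starts in the purple nest, up to 4 mm off centre, turned up to 0.1 rad.
- nest_purple: Fixed purple open nest, one of 4 on the test rack in a row along y, 75 mm apart, colours in any order. Origin: centre of its underside. Outside 58 (x) x 68 (y) x 16 mm, inside 50 x 60, floor 4 mm above the origin. The test rack's green block stands at one end of the row.
- storage_rack: Fixed black plate 80 (x) x 376 (y) x 14 mm; origin: centre of underside, z up. 4 bays, centres at x 0, y -112.5, -37.5, 37.5, 112.5 mm; each 50 (x) x 60 (y) mm inside, floor 14 mm, wall tops 26 mm above the origin. Its own green block (50 x 22 x 34 mm) always stands at its +y end, y 174 mm, a low grey one at -y. Either rack may be the nearer; both lie along world y within 0.15 rad.
- green_block: Green end block of the test rack, fixed, 50 (x) x 22 (y) mm, 34 mm tall; origin: centre of its underside, on the test rack's 10 mm plate, in line with the nests, 174 mm from the row's middle at its left or right end (which varies). A low grey block (14 mm tall) stands at the other end.
Mind the look-alikes: they are no part of the job. What is shaped like the card_yellow but orange is not meant.

How it is judged (in metres and radians):
At the end, for the whole second after the job is handed in: Each card upright (0.1 rad) and at rest on the floor of its own storage bay (height 5 mm), within 12 mm of the bay centre in x and y, bar along the rack within 0.5 rad; order from the storage green block is the reverse of the nests' order from the test rack's green block (x of card_red in the frame of storage_rack between -0.012 and 0.012 m and z of card_red in the frame of storage_rack between 0.009 and 0.019 m and angle between each of card_red, card_yellow, card_white, card_purple's own z axis and vertical below 0.1 rad and angle between the x axis of each of card_red, card_yellow, card_white, card_purple and the x axis of storage_rack, either way round below 0.5 rad and linear speed of each of card_red, card_yellow, card_white, card_purple below 0.02 m/s and angular speed of each of card_red, card_yellow, card_white, card_purple below 0.2 rad/s and ((horizontal distance between nest_red and green_block between 0.024 and 0.099 m and y of card_red in the frame of storage_rack between -0.1245 and -0.1005 m) or (horizontal distance between nest_red and green_block between 0.099 and 0.174 m and y of card_red in the frame of storage_rack between -0.0495 and -0.0255 m) or (horizontal distance between nest_red and green_block between 0.174 and 0.249 m and y of card_red in the frame of storage_rack between 0.0255 and 0.0495 m) or (horizontal distance between nest_red and green_block between 0.249 and 0.324 m and y of card_red in the frame of storage_rack between 0.1005 and 0.1245 m)) and x of card_yellow in the frame of storage_rack between -0.012 and 0.012 m and z of card_yellow in the frame of storage_rack between 0.009 and 0.019 m and ((horizontal distance between nest_yellow and green_block between 0.024 and 0.099 m and y of card_yellow in the frame of storage_rack between -0.1245 and -0.1005 m) or (horizontal distance between nest_yellow and green_block between 0.099 and 0.174 m and y of card_yellow in the frame of storage_rack between -0.0495 and -0.0255 m) or (horizontal distance between nest_yellow and green_block between 0.174 and 0.249 m and y of card_yellow in the frame of storage_rack between 0.0255 and 0.0495 m) or (horizontal distance between nest_yellow and green_block between 0.249 and 0.324 m and y of card_yellow in the frame of storage_rack between 0.1005 and 0.1245 m)) and x of card_white in the frame of storage_rack between -0.012 and 0.012 m and z of card_white in the frame of storage_rack between 0.009 and 0.019 m and ((horizontal distance between nest_white and green_block between 0.024 and 0.099 m and y of card_white in the frame of storage_rack between -0.1245 and -0.1005 m) or (horizontal distance between nest_white and green_block between 0.099 and 0.174 m and y of card_white in the frame of storage_rack between -0.0495 and -0.0255 m) or (horizontal distance between nest_white and green_block between 0.174 and 0.249 m and y of card_white in the frame of storage_rack between 0.0255 and 0.0495 m) or (horizontal distance between nest_white and green_block between 0.249 and 0.324 m and y of card_white in the frame of storage_rack between 0.1005 and 0.1245 m)) and x of card_purple in the frame of storage_rack between -0.012 and 0.012 m and z of card_purple in the frame of storage_rack between 0.009 and 0.019 m and ((horizontal distance between nest_purple and green_block between 0.024 and 0.099 m and y of card_purple in the frame of storage_rack between -0.1245 and -0.1005 m) or (horizontal distance between nest_purple and green_block between 0.099 and 0.174 m and y of card_purple in the frame of storage_rack between -0.0495 and -0.0255 m) or (horizontal distance between nest_purple and green_block between 0.174 and 0.249 m and y of card_purple in the frame of storage_rack between 0.0255 and 0.0495 m) or (horizontal distance between nest_purple and green_block between 0.249 and 0.324 m and y of card_purple in the frame of storage_rack between 0.1005 and 0.1245 m))); the robot touches nothing.
It also fails if it takes over 99 s, if anything falls off the work surface, if the arm or the gripper's body presses on something with over 40 N, if the wrist force passes 120 N, or if a joint passes its speed limit or range.

ROBOT

A 6-joint arm with a two-finger parallel gripper is mounted at the origin on the work surface. World frame = base frame: x ahead of the robot, y to its left, z up, the work surface at z = 0. Lengths are in mm, angles in rad, forces in N, time in s.
With the tool pointing down it reaches from about 350 to 975 mm from the base axis. Payload 7.1 kg.
Tool frame: the origin (TCP) lies at the very end of the fingers, on their centre line; the grasp point (between the pads) lies 19 mm behind it; z points along the fingers, y is the direction in which the jaws open and shut (so a half turn about z gives the same grasp; the last joint's range is limited). The gripper opens to 88 mm and grips with 3 to 60 N. Pads are 20 mm wide; open, the fingers measure 115 mm over their backs; the gripper's body (75 mm by 178 mm) begins 61 mm behind the grasp point.
Start: joints at [-1.347, 0.423, 1.63, -0, 1.089, -0.019], TCP at [150.283, -606.646, 222.675] pointing down, gripper open.
Joint ranges: [-3, 3], [-0.9, 2.11], [0.09, 2.58], [-1.31, 4.45], [0.11, 2.69], [-2.54, 2.54]. Speed limits (rad/s): [2.39, 2.39, 3.01, 3.14, 3.14, 3.14].

INTERFACE

Orientations are given as a rotation vector (axis times angle).
In Python, from workcell import readout, imaging, close_job gives the robot as it stands.
- The arm moves only by the tool carry_out, never from a script. Its argument "rows" is a list of rows, each a list of 3 entries, a list of its own where there are three numbers: the shift along the tool's x, y, z in m, then the turn, a rotation vector about the tool's x, y, z in rad, then the closure, from 0 (fully open) to 1 (shut). In form: [[[dx, dy, dz], [wx, wy, wz], hand], ...]. A call has 1 to 12 rows; each row shifts and turns the commanded pose from where the row before left it, along the tool's axes as they then stand; what a row does not reach is not made up. A row lasts 1/12 s, in which the tool goes at most 41.7 mm and 7.16 degrees, less where a joint would pass 70% of its speed; a pose out of reach is approached as far as the arm can. A call with a gripper value outside its range is refused whole. The fingers move at their own pace and stop on an object; the grip force is fixed at half the most. Time passes only in rows, so rows that do not move let the fingers close. It gives the time, the measured TCP pose, the force and the opening at its end, in the units of the state.
- readout.get_obs(): the state, without advancing time (a new reading comes with each control period).
- imaging.get_image(name): name is "side" or "top" or "wrist"; returns the picture (384x512x3 uint8, red, green, blue); there is no depth.
- imaging.camera_params(name): a dict with "fx", "fy", "cx", "cy" (pixels), "k1" (the pictures are not rectified: a ray, as slopes to the right and down, at radius r is drawn at 1 + k1 r^2 times it, then the intrinsics apply), "rvec" (rotation vector, rad) and "tvec" (3), from world to camera coordinates, as OpenCV has them; the wrist camera has in their place "T_tool_cam" (4x4, takes a point from camera to tool coordinates, whose origin is the TCP and whose axes are the flange's). Camera axes: x right, y down, z forward; pixel columns grow to the right and rows downward; lengths in mm; the calibration is good to about 2 mm. A picture is of the moment at which its call begins: read the wrist's pose just before it. camera_params takes no time and is no camera call.
- close_job(): hands the job in, once; it reports no verdict.
The state is a dict: "t": time; "qpos": joint angles; "qvel": joint speeds; "joint_torque": joint torques, N m; "ee_pos": TCP position; "orientation": TCP orientation; "ft_force": force on the tool from outside, world axes, zero at the start; "moment": the same for the moment, N m; "width": finger opening in mm.
Only numpy, scipy, OpenCV 4.12 (cv2) and the standard library are available. Lean on these libraries where they do the work, as an engineer would, in place of code of your own. Each camera call takes 0.05 s, during which the arm holds its last target.

## Working session

There is one attempt and no reset: what is moved stays moved. The work goes in short steps, Python scripts to look and compute and a tool call to move; the robot and the scene stay as the last step left them, time stands still between calls to the robot, and variables do not carry over. Pictures are saved under pics/ and viewed, and the job is handed in when it is done.

Besides the shell and the picture viewer there is one more tool, called as a command line: name --argument value ..., lists and objects as JSON in quotes. carry_out: Moves the arm, as the interface text tells. Its arguments: {"type":"object","properties":{"rows":{"type":"array","items":{"type":"array"}}},"required":["rows"]}

```bash
mkdir -p pics; ls; python3 - <<'E'
from workcell import readout, imaging
import cv2
o=readout.get_obs(); print(o)
for n in ("side","top","wrist"):
    im=imaging.get_image(n); cv2.imwrite(f"pics/{n}0.png",im[:,:,::-1]); print(n,imaging.camera_params(n))
E
```

```text
pics
{'t': 0.0, 'qpos': array([-1.34699357e+00,  4.23821258e-01,  1.63066802e+00, -1.75407628e-05,
        1.08860585e+00, -1.90125952e-02]), 'qvel': array([ 0.00052303, -0.00160114, -0.00129656, -0.00055867, -0.00168227,
       -0.00018775]), 'joint_torque': array([ 4.00897392e-03, -5.44619465e+01, -2.73664480e+01,  6.46917103e-02,
        2.29204382e-02, -1.26059895e-04]), 'ee_pos': array([ 150.16406014, -606.12949871,  221.92256146]), 'orientation': array([-3.11698423e+00, -3.80309036e-01,  2.65387090e-04]), 'ft_force': array([ 0.21309686, -0.73134081,  0.65334001]), 'moment': array([ 0.03610135, -0.04226616, -0.05534607]), 'width': 87.93801626999274}
side {'fx': 392.7420119174895, 'fy': 392.7420119174895, 'cx': 253.10109679272327, 'cy': 196.64138048756527, 'k1': -0.04193856936456709, 'rvec': array([ 0.58260717, -2.51257715,  1.38158446]), 'tvec': array([491.93821828, 190.14231535, 684.2833096 ])}
top {'fx': 416.2126494558896, 'fy': 416.2126494558896, 'cx': 253.46889345780866, 'cy': 192.89494461914455, 'k1': -0.11707207220298814, 'rvec': array([ 2.08222776, -2.1475916 ,  0.23117428]), 'tvec': array([ 12.98813583, 561.81358176, 633.5184289 ])}
wrist {'fx': 320.1439929040036, 'fy': 320.1439929040036, 'cx': 250.4629330536634, 'cy': 194.19485704232775, 'k1': 0.024153257867895052, 'T_tool_cam': array([[-3.78206329e-05, -9.69058432e-01, -2.46831427e-01,
         6.70184611e+01],
       [ 9.99999910e-01,  6.78199905e-05, -4.19485332e-04,
         1.05385822e+00],
       [ 4.23245903e-04, -2.46831421e-01,  9.69058342e-01,
        -1.61723574e+02],
       [ 0.00000000e+00,  0.00000000e+00,  0.00000000e+00,
         1.00000000e+00]])}
```

View pics/top0.png

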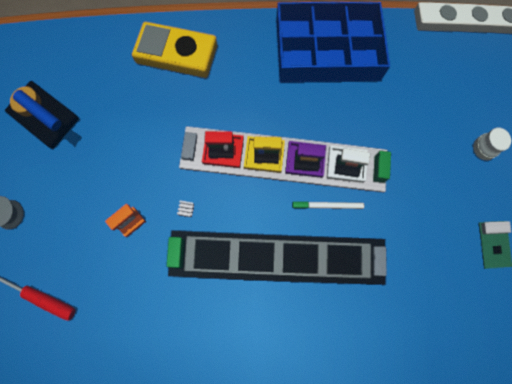

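View pics/side0.png

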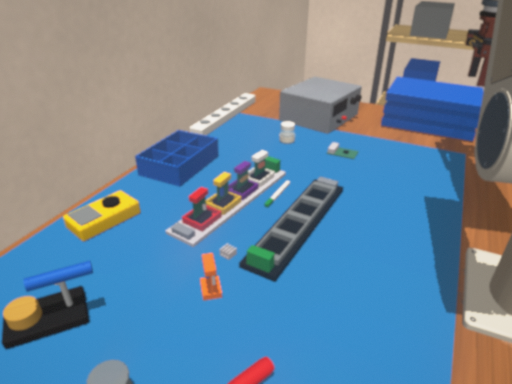

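View pics/wrist0.png

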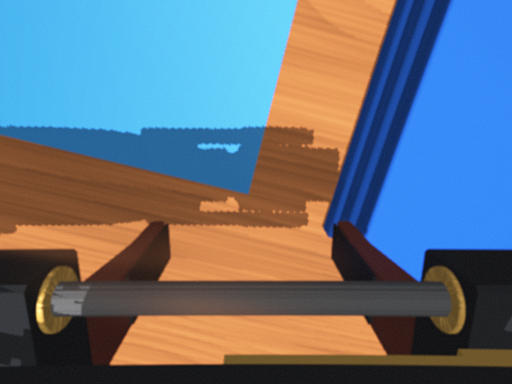

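The top view shows the white test rack with nests red (222,148), yellow (265,153), purple (306,158) and white (348,163). Its green block is at the right (383,165). The storage rack's green block is at the left (175,250). The orange look-alike lies at (125,220) and is not meant. From the test rack's green block the order is white, purple, yellow, red. White therefore goes to the bay farthest from the storage green block, the rightmost at (345,260), and red goes to the leftmost.

```bash
cat > h.py <<'E'
import numpy as np, cv2
from scipy.spatial.transform import Rotation as R
from workcell import readout, imaging
def undist(px,p):
    xy=(np.asarray(px,float).reshape(-1,2)-[p['cx'],p['cy']])/[p['fx'],p['fy']]
    u=xy.copy()
    for _ in range(20):
        r2=(u**2).sum(1,keepdims=True); u=xy/(1+p['k1']*r2)
    return u
def ext(name,obs=None):
    p=imaging.camera_params(name)
    if 'rvec' in p:
        Rm=R.from_rotvec(p['rvec']).as_matrix(); return p,Rm.T,-Rm.T@p['tvec']
    T=p['T_tool_cam']; Rt=R.from_rotvec(obs['orientation']).as_matrix()
    return p,Rt@T[:3,:3],Rt@T[:3,3]+obs['ee_pos']
def toplane(px,z,name,obs=None):
    p,Rc,c=ext(name,obs); u=undist(px,p); d=np.c_[u,np.ones(len(u))]@Rc.T
    return c+d*((z-c[2])/d[:,2])[:,None]
def proj(X,name,obs=None):
    p,Rc,c=ext(name,obs); q=(np.asarray(X,float).reshape(-1,3)-c)@Rc; u=q[:,:2]/q[:,2:]
    u=u*(1+p['k1']*(u**2).sum(1,keepdims=True)); return u*[p['fx'],p['fy']]+[p['cx'],p['cy']]
E
python3 - <<'E'
from h import *
im=cv2.imread('pics/top0.png')
c=im[110:300,150:410]; cv2.imwrite('pics/top0c.png',cv2.resize(c,(780,570),interpolation=cv2.INTER_CUBIC))
for n,px in dict(tg=(383,165),sg=(175,250),sgrey=(380,262),white=(351,156),red=(219,138)).items(): print(n,toplane(px,30,'top').round(0))
E
```

```text
tg [[ 612. -237.   30.]]
sg [[473. 131.  30.]]
sgrey [[ 441. -216.   30.]]
white [[ 630. -181.   30.]]
red [[670.  54.  30.]]
```

View pics/top0c.png

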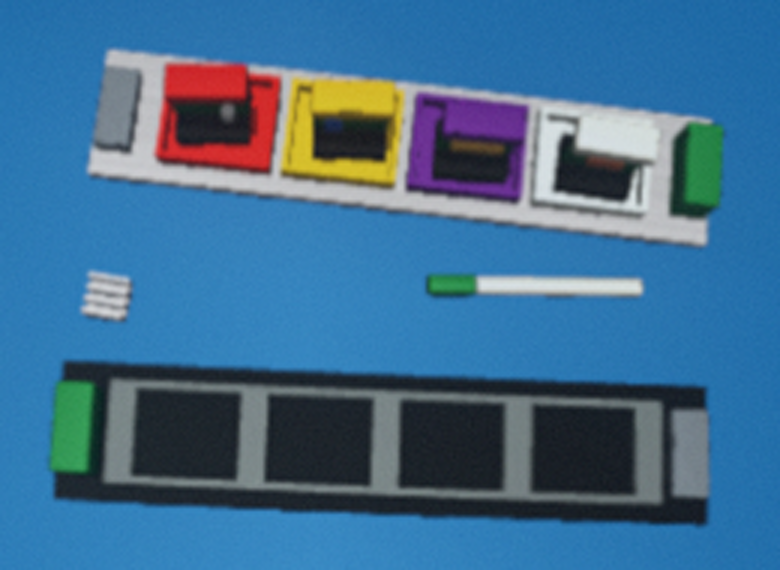

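carry_out --rows '[[[0.0313, -0.0199, -0.0025], [0, 0, 0], 0], [[0.0313, -0.0199, -0.0025], [0, 0, 0], 0], [[0.0313, -0.0199, -0.0025], [0, 0, 0], 0], [[0.0313, -0.0199, -0.0025], [0, 0, 0], 0], [[0.0313, -0.0199, -0.0025], [0, 0, 0], 0], [[0.0313, -0.0199, -0.0025], [0, 0, 0], 0], [[0.0313, -0.0199, -0.0025], [0, 0, 0], 0], [[0.0313, -0.0199, -0.0025], [0, 0, 0], 0], [[0.0313, -0.0199, -0.0025], [0, 0, 0], 0], [[0.0313, -0.0199, -0.0025], [0, 0, 0], 0], [[0.0313, -0.0199, -0.0025], [0, 0, 0], 0], [[0.0313, -0.0199, -0.0025], [0, 0, 0], 0]]'

```text
t: 1.15
ee_pos: [458.3, -282.9, 252.7]
orientation: [-3.118, -0.38, 0.0]
ft_force: [-0.6, -0.1, 0.6]
width: 87.8
```

carry_out --rows '[[[0.0313, -0.0199, -0.0025], [0, 0, -0.08], 0], [[0.033, -0.017, -0.0025], [0, 0, -0.09], 0], [[0.034, -0.014, -0.0025], [0, 0, -0.1], 0], [[0.035, -0.011, -0.0025], [0, 0, -0.1], 0], [[0, 0, 0], [0, 0, -0.1], 0], [[0, 0, 0], [0, 0, -0.1], 0], [[0, 0, 0], [0, 0, -0.1], 0], [[0, 0, 0], [0, 0, -0.1], 0], [[0, 0, 0], [0, 0, -0.1], 0], [[0, 0, 0], [0, 0, -0.12], 0], [[0, 0, 0], [0, 0, -0.12], 0], [[0, 0, 0], [0, 0, -0.12], 0]]'

```text
t: 2.15
ee_pos: [559.4, -177.8, 262.4]
orientation: [-2.321, -2.117, 0.0]
ft_force: [0.0, -0.4, -0.3]
width: 88.0
```

carry_out --rows '[[[0, 0, 0], [0, 0, 0], 0], [[0, 0, 0], [0, 0, 0], 0], [[0, 0, 0], [0, 0, 0], 0]]'

```text
t: 2.4
ee_pos: [559.5, -177.9, 262.5]
orientation: [-2.331, -2.106, 0.0]
ft_force: [-0.8, -1.1, 0.4]
width: 87.5
```

```bash
python3 - <<'E'
from h import *
import pickle
o=readout.get_obs(); im=imaging.get_image('wrist'); cv2.imwrite('pics/wA.png',im[:,:,::-1]); pickle.dump(o,open('oA.pkl','wb'))
print(o['t'],o['ee_pos'],R.from_rotvec(o['orientation']).as_matrix().round(4),o['qpos'].round(3))
E
```

```text
2.4 [ 559.5057345  -177.87889028  262.53961849] [[ 1.014e-01  9.948e-01 -2.000e-04]
 [ 9.948e-01 -1.014e-01  1.000e-04]
 [ 1.000e-04 -2.000e-04 -1.000e+00]] [-0.328  0.324  1.68   0.     1.138 -0.227]
```

View pics/wA.png

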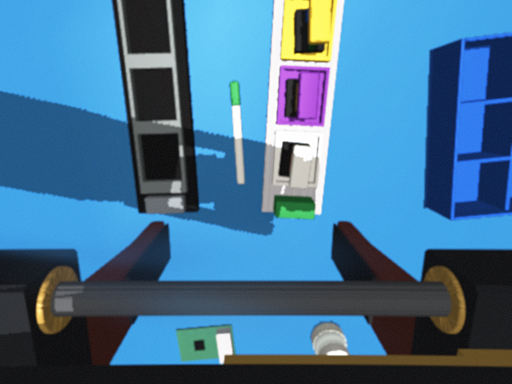

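View A shows the storage rack with its grey block at (165,202) and the two -y bays at about (160,155) and (152,92). It also shows the white card at (302,165), purple at (308,95), yellow at (322,20) and the test rack's green block at (295,207). Next I take the second view.

carry_out --rows '[[[0.035, 0, 0], [0, 0, 0], 0], [[0.035, 0, 0], [0, 0, 0], 0], [[0.035, 0, 0], [0, 0, 0], 0], [[0.035, 0, 0], [0, 0, 0], 0], [[0, 0, 0], [0, 0, 0], 0], [[0, 0, 0], [0, 0, 0], 0]]'

```text
t: 2.95
ee_pos: [573.4, -37.1, 262.7]
orientation: [2.326, 2.112, 0.0]
ft_force: [-0.9, -0.1, -0.6]
width: 87.6
```

```bash
python3 - <<'E'
from h import *
import pickle
o=readout.get_obs(); im=imaging.get_image('wrist'); cv2.imwrite('pics/wB.png',im[:,:,::-1]); pickle.dump(o,open('oB.pkl','wb'))
a=cv2.imread('pics/wA.png')
cv2.imwrite('pics/wAc.png',cv2.resize(a[0:220,100:350],(750,600),interpolation=cv2.INTER_CUBIC)) if 0 else cv2.imwrite('pics/wAc.png',cv2.resize(a[0:220,90:350],None,fx=2.7,fy=2.7,interpolation=cv2.INTER_CUBIC))
b=im[:,:,::-1]
cv2.imwrite('pics/wBc.png',cv2.resize(b[0:220,90:350],None,fx=2.7,fy=2.7,interpolation=cv2.INTER_CUBIC))
print(o['t'],o['ee_pos'])
E
```

```text
2.95 [573.39735819 -37.07566929 262.72892295]
```

View pics/wAc.png

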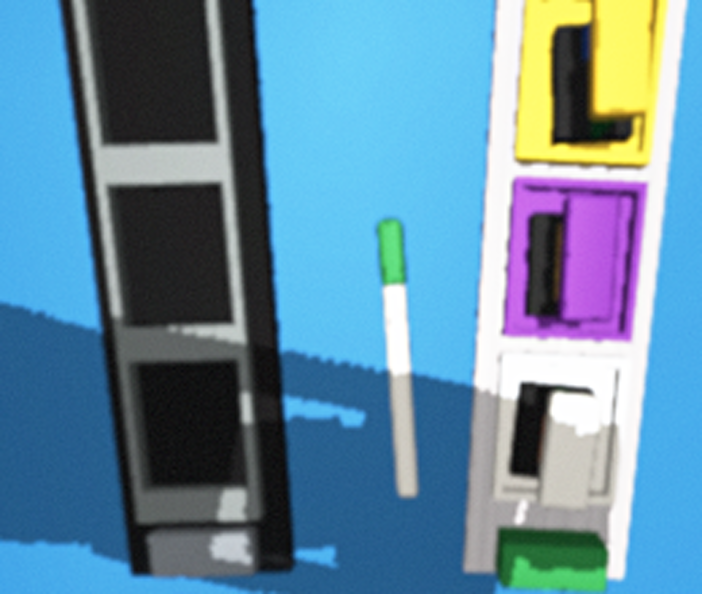

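View pics/wBc.png

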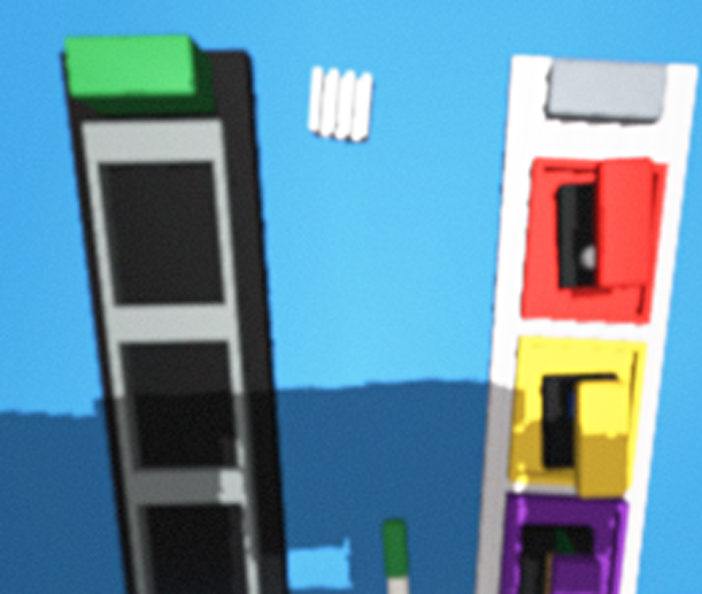

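```bash
cat > m.py <<'E'
from h import *
import pickle
oA=pickle.load(open('oA.pkl','rb'));oB=pickle.load(open('oB.pkl','rb'))
def f(c,z,v):
    px=np.asarray(c,float).reshape(-1,2)/2.7+[90,0]; return toplane(px,z,'wrist',oA if v=='A' else oB)[:,:2]
if __name__=='__main__':
  for n,c,v in [('red',[(600,158),(654,158),(648,288),(598,285)],'B'),('yel',[(582,380),(630,375),(626,495),(576,495)],'B'),
   ('pur',[(568,190),(633,190),(630,320),(565,320)],'A'),('whi',[(552,388),(598,392),(590,506),(542,506)],'A')]:
    p=f(c,84,v);print(n,p.mean(0).round(1),p.round(0).tolist(), 'yaw',np.arctan2(-(p[0]+p[1]-p[2]-p[3])[0],(p[0]+p[1]-p[2]-p[3])[1]).round(3))
  for n,c,v in [('bayR',[(100,163),(219,162),(225,303),(115,305)],'B'),('bayY',[(121,343),(229,341),(239,467),(133,468)],'B'),('bayP',[(110,186),(222,183),(234,323),(122,325)],'A'),('bayW',[(133,362),(240,360),(247,485),(148,488)],'A')]:
    p=f(c,26,v);print(n,p.mean(0).round(1),p.round(0).tolist())
  for n,c,v in [('sgreenfr',[(66,38),(192,36)],'B'),('tgreenA',[(503,530),(605,532)],'A')]: print(n,f(c,44 if 't' in n[0] else 34,v).round(0).tolist())
  for n,c in [('plateB',[(82,120),(221,118)]),]: print(n,f(c,26,'B').round(0).tolist())
  print('plateA',f([(137,522),(258,522)],26,'A').round(0).tolist())
E
python3 m.py
```

```text
red [653.8  50.5] [[646.0, 74.0], [665.0, 72.0], [662.0, 27.0], [643.0, 30.0]] yaw -0.071
yel [642.2 -28.7] [[635.0, -5.0], [654.0, -5.0], [650.0, -53.0], [630.0, -51.0]] yaw -0.089
pur [ 630.1 -101.3] [[620.0, -77.0], [644.0, -79.0], [641.0, -126.0], [616.0, -123.0]] yaw -0.076
whi [ 615.  -173.1] [[609.0, -148.0], [627.0, -152.0], [621.0, -197.0], [602.0, -195.0]] yaw -0.139
bayR [466.4  68.7] [[444.0, 100.0], [495.0, 96.0], [488.0, 38.0], [439.0, 42.0]]
bayY [460.5  -5.4] [[439.0, 25.0], [487.0, 21.0], [483.0, -36.0], [434.0, -32.0]]
bayP [454.6 -80.4] [[433.0, -50.0], [481.0, -53.0], [477.0, -111.0], [427.0, -107.0]]
bayW [ 450.4 -154.6] [[429.0, -124.0], [477.0, -128.0], [471.0, -185.0], [425.0, -182.0]]
sgreenfr [[443.0, 146.0], [493.0, 142.0]]
tgreenA [[588.0, -214.0], [634.0, -220.0]]
plateB [[440.0, 117.0], [498.0, 113.0]]
plateA [[417.0, -198.0], [474.0, -203.0]]
```

All the measurements agree: bay spacing comes out near 75 mm and the bars near 20 x 46 mm. I start with red, moving to its bar at (653.8, 50.5).

carry_out --rows '[[[0.0318, 0.0237, 0.02], [0, 0, 0], 0], [[0.0318, 0.0237, 0.02], [0, 0, 0], 0], [[0.0317, 0.0237, 0.02], [0, 0, 0], 0], [[0, 0, 0.03], [0, 0, 0], 0], [[0, 0, 0.03], [0, 0, 0], 0], [[0, 0, 0.03], [0, 0, 0], 0], [[0, 0, 0.025], [0, 0, 0], 0], [[0, 0, 0.015], [0, 0, 0], 0], [[0, 0, 0], [0, 0, 0], 0], [[0, 0, 0], [0, 0, 0], 0]]'

```text
t: 3.83
ee_pos: [648.1, 42.4, 75.6]
orientation: [-2.329, -2.107, 0.002]
ft_force: [0.7, -0.5, 0.7]
width: 87.8
```

```bash
python3 - <<'E'
from h import *
for n in ('side','top'):
    im=imaging.get_image(n)[:,:,::-1]; cv2.imwrite(f'pics/{n}1.png',im)
im=imaging.get_image('wrist')[:,:,::-1]; cv2.imwrite('pics/w1.png',im)
cv2.imwrite('pics/s1c.png',cv2.resize(cv2.imread('pics/side1.png')[120:280,120:340],None,fx=3,fy=3))
E
```

```text
(no output)
```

View pics/w1.png

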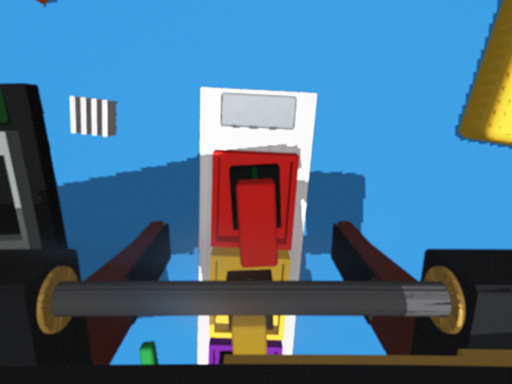

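View pics/s1c.png

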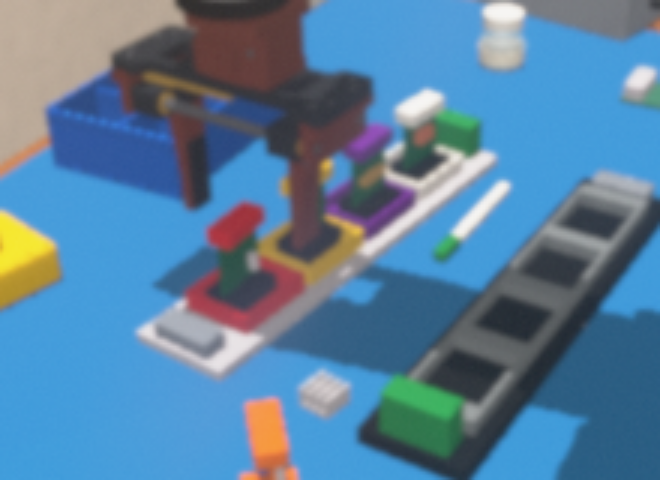

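```bash
python3 - <<'E'
from h import *
o=readout.get_obs(); print(o['t'],o['ee_pos'],o['qpos'].round(3))
Rt=R.from_rotvec(o['orientation']).as_matrix();print(Rt.round(3))
print(proj(o['ee_pos'],'wrist',o), proj(o['ee_pos']-Rt[:,2]*19,'wrist',o))
print(toplane([(236,181),(277,180),(240,264),(278,264)],84,'wrist',o).round(1))
E
```

```text
3.9833 [649.72323634  43.26356591  78.02603474] [ 0.048  0.638  1.649 -0.     0.851  0.147]
[[ 0.099  0.995  0.003]
 [ 0.995 -0.099  0.   ]
 [ 0.     0.003 -1.   ]]
[[250.06418452 238.9952562 ]] [[250.02955111 254.06337945]]
[[646.1  77.1  84. ]
 [666.4  75.5  84. ]
 [643.2  32.1  84. ]
 [663.3  30.1  84. ]]
```

The move stopped a little short because rows lose what they cannot reach. The bar measures (654.8, 53.7), so I close the remainder and then grip.

carry_out --rows '[[[0.0049, 0.002, 0.006], [0, 0, 0], 0], [[0.0048, 0.0019, 0.006], [0, 0, 0], 0], [[0, 0, 0.005], [0, 0, 0], 0], [[0, 0, 0.003], [0, 0, 0], 0], [[0, 0, 0], [0, 0, 0], 0], [[0, 0, 0], [0, 0, 0], 0]]'

```text
t: 4.48
ee_pos: [652.9, 53.3, 55.9]
orientation: [-2.327, -2.11, 0.001]
ft_force: [0.3, 0.0, 0.1]
width: 87.7
```

carry_out --rows '[[[0, 0, 0], [0, 0, 0], 1], [[0, 0, 0], [0, 0, 0], 1], [[0, 0, 0], [0, 0, 0], 1], [[0, 0, 0], [0, 0, 0], 1], [[0, 0, 0], [0, 0, 0], 1], [[0, 0, 0], [0, 0, 0], 1], [[0, 0, 0], [0, 0, 0], 1], [[0, 0, 0], [0, 0, 0], 1]]'

```text
t: 5.15
ee_pos: [653.3, 53.2, 56.4]
orientation: [2.328, 2.11, 0.0]
ft_force: [0.3, 0.4, -0.3]
width: 37.9
```

carry_out --rows '[[[0, 0, 0], [0, 0, 0], 1], [[0, 0, 0], [0, 0, 0], 1], [[0, 0, 0], [0, 0, 0], 1], [[0, 0, 0], [0, 0, 0], 1], [[0, 0, 0], [0, 0, 0], 1]]'

```text
t: 5.57
ee_pos: [653.2, 53.2, 56.3]
orientation: [-2.328, -2.11, 0.0]
ft_force: [-0.6, 0.3, 0.2]
width: 19.5
```

carry_out --rows '[[[0, 0, -0.008], [0, 0, 0], 1], [[0, 0, -0.015], [0, 0, 0], 1], [[0, 0, -0.02], [0, 0, 0], 1], [[0, 0, -0.012], [0, 0, 0], 1], [[0, 0, -0.005], [0, 0, 0], 1], [[0, 0, 0], [0, 0, 0], 1], [[0, 0, 0], [0, 0, 0], 1]]'

```text
t: 6.15
ee_pos: [653.2, 53.2, 116.7]
orientation: [2.327, 2.11, 0.001]
ft_force: [0.4, -0.8, -1.3]
width: 19.7
```

```bash
python3 - <<'E'
from h import *
o=readout.get_obs();print(o['t'],o['ee_pos'].round(1),o['width'],o['orientation'].round(3))
im=imaging.get_image('wrist')[:,:,::-1]; cv2.imwrite('pics/w2.png',im)
E
```

```text
6.15 [653.2  53.2 116.7] 19.7352244985355 [2.327e+00 2.110e+00 1.000e-03]
```

View pics/w2.png

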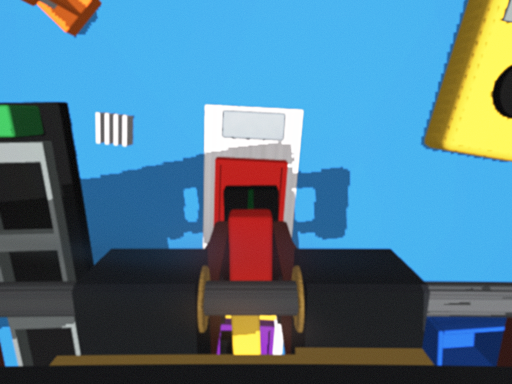

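```bash
cat >> h.py <<'E'
BAY={'R':(466.3,69.3),'Y':(460.7,-5.5),'P':(455.2,-80.3),'W':(449.7,-155.1)}
def heldoff(o,row,ztop):
    "bar's far (+tool x) end seen at row -> bar centre offset along tool x from TCP"
    Rt=R.from_rotvec(o['orientation']).as_matrix()
    p=toplane([(250,row)],ztop,'wrist',o)[0]
    return (p-o['ee_pos'])@Rt[:,0]-23
def tool(o,tgt):
    Rt=R.from_rotvec(o['orientation']).as_matrix(); return (Rt.T@(np.array(tgt)-o['ee_pos'])).round(1)
E
python3 - <<'E'
from h import *
o=readout.get_obs(); z=84+o['ee_pos'][2]-56.3
h=heldoff(o,209.5,z); print(h)
ax=R.from_rotvec(o['orientation']).as_matrix()[:,0]
t=np.array([*BAY['R'],116.7])-h*ax; print(t,tool(o,t))
E
```

```text
2.12474146629242
[466.09207596  67.18545659 116.70020705] [  -4.3 -187.2   -0.6]
```

carry_out --rows '[[[-0.0005, -0.015, 0], [0, 0, 0], 1], [[-0.0005, -0.025, 0], [0, 0, 0], 1], [[-0.0005, -0.025, 0], [0, 0, 0], 1], [[-0.0005, -0.025, 0], [0, 0, 0], 1], [[-0.0005, -0.025, 0], [0, 0, 0], 1], [[-0.0005, -0.025, 0], [0, 0, 0], 1], [[-0.0005, -0.025, 0], [0, 0, 0], 1], [[-0.0008, -0.0222, 0], [0, 0, 0], 1], [[0, 0, 0], [0, 0, 0], 1], [[0, 0, 0], [0, 0, 0], 1], [[0, 0, 0], [0, 0, 0], 1]]'

```text
t: 7.12
ee_pos: [467.4, 67.3, 116.3]
orientation: [2.327, 2.11, 0.001]
ft_force: [0.2, 0.0, -1.1]
width: 19.7
```

```bash
python3 - <<'E'
from h import *
o=readout.get_obs();print(o['t'],o['ee_pos'].round(1),o['width'],tool(o,(466.1,67.2,57.3)))
im=imaging.get_image('wrist')[:,:,::-1]; cv2.imwrite('pics/w3.png',im)
E
```

```text
7.1167 [467.4  67.3 116.3] 19.6831232255359 [-0.2 -1.3 59. ]
```

View pics/w3.png

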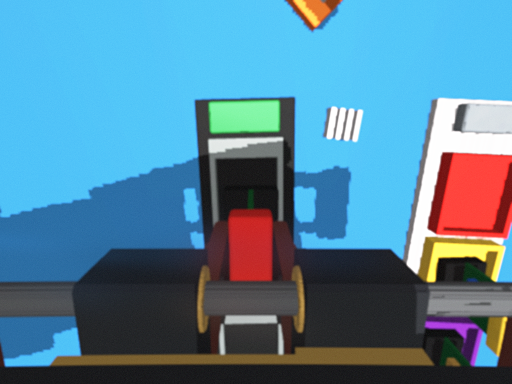

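carry_out --rows '[[[0, -0.0013, 0.012], [0, 0, 0], 1], [[0, 0, 0.018], [0, 0, 0], 1], [[0, 0, 0.016], [0, 0, 0], 1], [[0, 0, 0.008], [0, 0, 0], 1], [[0, 0, 0.003], [0, 0, 0], 1], [[0, 0, 0.002], [0, 0, 0], 1], [[0, 0, 0], [0, 0, 0], 1], [[0, 0, 0], [0, 0, 0], 1]]'

```text
t: 7.83
ee_pos: [465.9, 67.4, 57.8]
orientation: [2.327, 2.11, 0.001]
ft_force: [-0.4, -0.5, -2.1]
width: 19.6
```

carry_out --rows '[[[0, 0, 0], [0, 0, 0], 0.4], [[0, 0, 0], [0, 0, 0], 0.4], [[0, 0, 0], [0, 0, 0], 0.4], [[0, 0, 0], [0, 0, 0], 0.4], [[0, 0, 0], [0, 0, 0], 0.4], [[0, 0, 0], [0, 0, 0], 0.4]]'

```text
t: 8.33
ee_pos: [465.4, 67.3, 57.5]
orientation: [2.327, 2.11, 0.0]
ft_force: [-0.4, -0.3, -0.6]
width: 52.4
```

carry_out --rows '[[[0, 0, -0.012], [0, 0, 0], 0.4], [[0, 0, -0.02], [0, 0, 0], 0.4], [[0, 0, -0.025], [0, 0, 0], 0.4], [[0, 0, -0.025], [0, 0, 0], 0.4], [[0, 0, 0], [0, 0, 0], 0.4], [[0, 0, 0], [0, 0, 0], 0.4]]'

```text
t: 8.83
ee_pos: [466.2, 67.5, 140.5]
orientation: [2.326, 2.109, 0.004]
ft_force: [-0.7, 1.0, 0.1]
width: 52.9
```

```bash
python3 - <<'E'
from h import *
o=readout.get_obs();print(o['t'],o['ee_pos'].round(1),o['width'])
print(tool(o,(642.5,-28,140)))
im=imaging.get_image('wrist')[:,:,::-1]; cv2.imwrite('pics/w4.png',im)
im=imaging.get_image('side')[:,:,::-1]; cv2.imwrite('pics/s4.png',cv2.resize(im[120:300,120:360],None,fx=3,fy=3))
E
```

```text
8.8333 [466.2  67.5 140.5] 52.90682595369088
[-77.8 184.8   1.1]
```

View pics/w4.png

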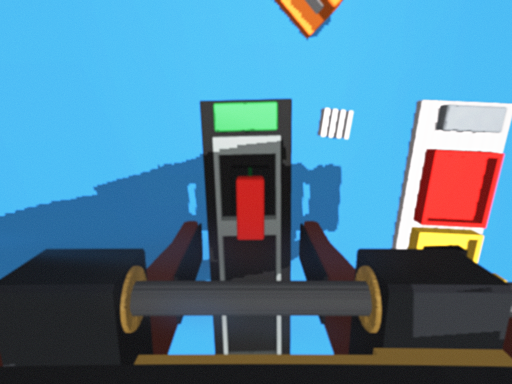

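View pics/s4.png

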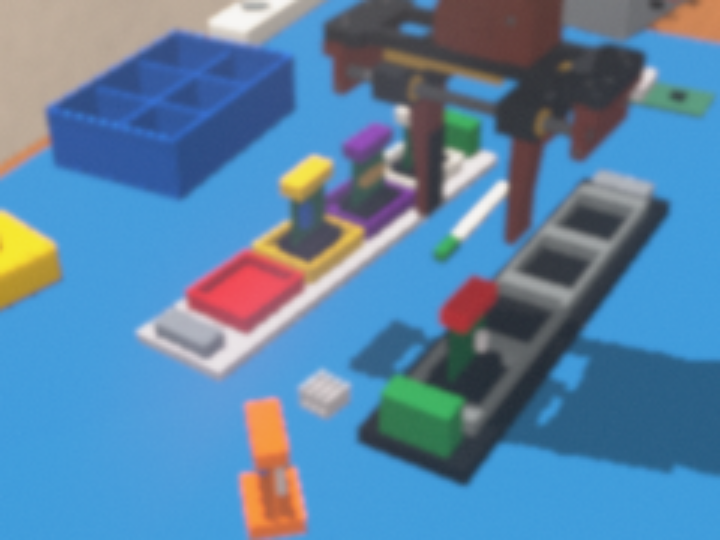

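Red stands upright in the bay nearest the green block. Its bar is at (250,208) in the wrist view and sits centred in the bay. Next is yellow.

carry_out --rows '[[[-0.006, 0.0148, 0], [0, 0, 0], 0.4], [[-0.01, 0.024, 0], [0, 0, 0], 0.4], [[-0.01, 0.024, 0], [0, 0, 0], 0.4], [[-0.01, 0.024, 0], [0, 0, 0], 0.4], [[-0.01, 0.024, 0], [0, 0, 0], 0.4], [[-0.01, 0.024, 0], [0, 0, 0], 0.4], [[-0.01, 0.024, 0], [0, 0, 0], 0.4], [[-0.01, 0.024, 0], [0, 0, 0], 0.4], [[-0.0018, 0.002, 0], [0, 0, 0], 0.4], [[0, 0, 0], [0, 0, 0], 0.4], [[0, 0, 0], [0, 0, 0], 0.4]]'

```text
t: 9.85
ee_pos: [640.0, -28.0, 137.6]
orientation: [-2.326, -2.108, 0.004]
ft_force: [0.7, -0.2, 0.1]
width: 52.5
```

```bash
python3 - <<'E'
from h import *
o=readout.get_obs();print(o['t'],o['ee_pos'].round(1),o['width'])
im=imaging.get_image('wrist')[:,:,::-1]; cv2.imwrite('pics/w5.png',im)
print(proj([(o['ee_pos'][0],o['ee_pos'][1],84)],'wrist',o))
print(tool(o,(642.5,-28,57)))
E
```

```text
9.85 [640.  -28.  137.6] 52.49267792536815
[[250.39644808 209.82769231]]
[ 0.2  2.8 80.6]
```

View pics/w5.png

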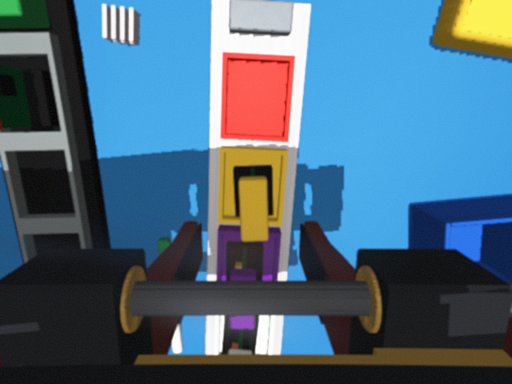

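The yellow bar is centred at (253,209) and the TCP projects to (250,210). I go down and grip.

carry_out --rows '[[[0, 0.0022, 0.012], [0, 0, 0], 0.4], [[0, 0, 0.022], [0, 0, 0], 0.4], [[0, 0, 0.022], [0, 0, 0], 0.4], [[0, 0, 0.016], [0, 0, 0], 0.4], [[0, 0, 0.008], [0, 0, 0], 0.4], [[0, 0, 0], [0, 0, 0], 0.4], [[0, 0, 0], [0, 0, 0], 1], [[0, 0, 0], [0, 0, 0], 1], [[0, 0, 0], [0, 0, 0], 1], [[0, 0, 0], [0, 0, 0], 1], [[0, 0, 0], [0, 0, 0], 1], [[0, 0, 0], [0, 0, 0], 1]]'

```text
t: 10.9
ee_pos: [644.1, -28.4, 60.0]
orientation: [2.327, 2.109, 0.001]
ft_force: [-0.5, -0.2, 3.4]
width: 19.9
```

carry_out --rows '[[[0, 0, 0], [0, 0, 0], 1], [[0, 0, 0], [0, 0, 0], 1], [[0, 0, 0], [0, 0, 0], 1]]'

```text
t: 11.15
ee_pos: [644.1, -28.4, 60.0]
orientation: [2.327, 2.109, 0.001]
ft_force: [-1.2, 0.2, 5.7]
width: 20.0
```

carry_out --rows '[[[0, 0, -0.008], [0, 0, 0], 1], [[0, 0, -0.015], [0, 0, 0], 1], [[0, 0, -0.02], [0, 0, 0], 1], [[0, 0, -0.012], [0, 0, 0], 1], [[0, 0, -0.005], [0, 0, 0], 1], [[0, 0, 0], [0, 0, 0], 1], [[0, 0, 0], [0, 0, 0], 1]]'

```text
t: 11.73
ee_pos: [643.5, -28.4, 119.1]
orientation: [-2.328, -2.11, 0.0]
ft_force: [0.6, 0.7, -1.2]
width: 19.6
```

```bash
python3 - <<'E'
from h import *
o=readout.get_obs();print(o['t'],o['ee_pos'].round(1),o['width'])
im=imaging.get_image('wrist')[:,:,::-1]; cv2.imwrite('pics/w6.png',im)
E
```

```text
11.7333 [643.5 -28.4 119.1] 19.600132808500625
```

View pics/w6.png

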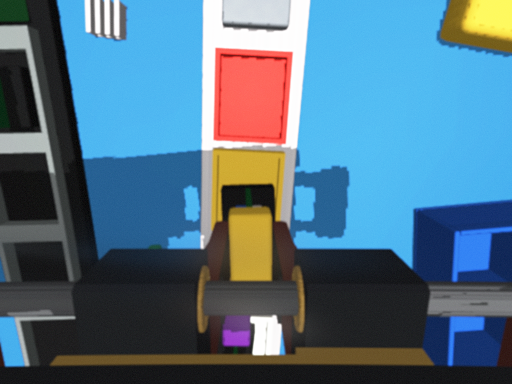

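```bash
python3 - <<'E'
from h import *
o=readout.get_obs(); z=84+o['ee_pos'][2]-60
h=heldoff(o,207,z); print(h)
ax=R.from_rotvec(o['orientation']).as_matrix()[:,0]
t=np.array([*BAY['Y'],119])-h*ax; print(t,tool(o,t))
E
```

```text
2.1626936116247144
[460.48838307  -7.65231548 119.00015046] [   2.7 -183.8   -0.2]
```

carry_out --rows '[[[0.0004, -0.015, 0], [0, 0, 0], 1], [[0.0004, -0.025, 0], [0, 0, 0], 1], [[0.0004, -0.025, 0], [0, 0, 0], 1], [[0.0004, -0.025, 0], [0, 0, 0], 1], [[0.0004, -0.025, 0], [0, 0, 0], 1], [[0.0004, -0.025, 0], [0, 0, 0], 1], [[0.0003, -0.025, 0], [0, 0, 0], 1], [[0, -0.0188, 0], [0, 0, 0], 1], [[0, 0, 0], [0, 0, 0], 1], [[0, 0, 0], [0, 0, 0], 1], [[0, 0, 0], [0, 0, 0], 1]]'

```text
t: 12.7
ee_pos: [462.4, -7.8, 119.3]
orientation: [2.327, 2.109, 0.001]
ft_force: [0.2, -1.3, -1.2]
width: 19.9
```

```bash
python3 - <<'E'
from h import *
o=readout.get_obs();print(o['t'],o['ee_pos'].round(1),o['width'],tool(o,(460.5,-7.7,60.3)))
im=imaging.get_image('wrist')[:,:,::-1]; cv2.imwrite('pics/w7.png',im)
E
```

```text
12.7 [462.4  -7.8 119.3] 19.878513755964253 [-0.1 -2.  59. ]
```

View pics/w7.png

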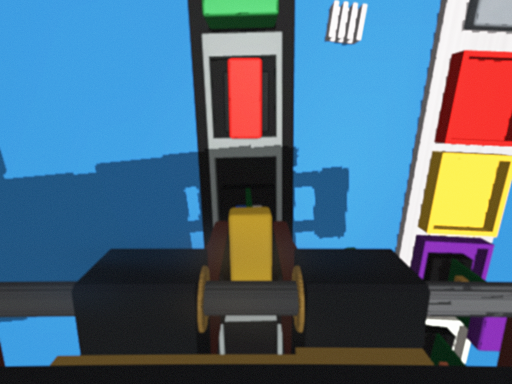

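carry_out --rows '[[[0, -0.002, 0.012], [0, 0, 0], 1], [[0, 0, 0.018], [0, 0, 0], 1], [[0, 0, 0.016], [0, 0, 0], 1], [[0, 0, 0.008], [0, 0, 0], 1], [[0, 0, 0.003], [0, 0, 0], 1], [[0, 0, 0.002], [0, 0, 0], 1], [[0, 0, 0], [0, 0, 0], 1], [[0, 0, 0], [0, 0, 0], 1]]'

```text
t: 13.42
ee_pos: [459.8, -7.6, 60.9]
orientation: [2.327, 2.109, 0.001]
ft_force: [0.3, 1.1, -0.8]
width: 19.7
```

carry_out --rows '[[[0, 0, 0], [0, 0, 0], 0.4], [[0, 0, 0], [0, 0, 0], 0.4], [[0, 0, 0], [0, 0, 0], 0.4], [[0, 0, 0], [0, 0, 0], 0.4], [[0, 0, 0], [0, 0, 0], 0.4], [[0, 0, 0], [0, 0, 0], 0.4]]'

```text
t: 13.92
ee_pos: [459.2, -7.5, 60.5]
orientation: [2.327, 2.11, 0.0]
ft_force: [-0.6, -0.3, 0.2]
width: 52.2
```

carry_out --rows '[[[0, 0, -0.012], [0, 0, 0], 0.4], [[0, 0, -0.02], [0, 0, 0], 0.4], [[0, 0, -0.025], [0, 0, 0], 0.4], [[0, 0, -0.025], [0, 0, 0], 0.4], [[0, 0, 0], [0, 0, 0], 0.4], [[0, 0, 0], [0, 0, 0], 0.4]]'

```text
t: 14.42
ee_pos: [460.1, -7.5, 143.5]
orientation: [2.326, 2.108, 0.004]
ft_force: [0.2, -0.3, -0.4]
width: 52.8
```

```bash
python3 - <<'E'
from h import *
o=readout.get_obs();print(o['t'],o['ee_pos'].round(1),o['width'])
print(tool(o,(632,-101,142)))
im=imaging.get_image('wrist')[:,:,::-1]; cv2.imwrite('pics/w8.png',im)
E
```

```text
14.4167 [460.1  -7.5 143.5] 52.84522566263592
[-76.2 180.2   2.1]
```

View pics/w8.png

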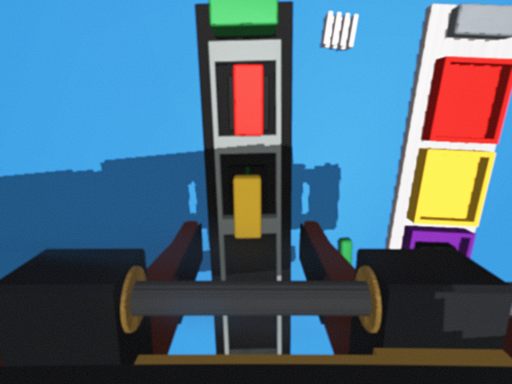

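Yellow stands in the second bay with its bar at (247,206). Next is purple.

carry_out --rows '[[[-0.006, 0.0148, 0], [0, 0, 0], 0.4], [[-0.01, 0.024, 0], [0, 0, 0], 0.4], [[-0.01, 0.024, 0], [0, 0, 0], 0.4], [[-0.01, 0.024, 0], [0, 0, 0], 0.4], [[-0.01, 0.024, 0], [0, 0, 0], 0.4], [[-0.01, 0.024, 0], [0, 0, 0], 0.4], [[-0.01, 0.024, 0], [0, 0, 0], 0.4], [[-0.01, 0.0214, 0], [0, 0, 0], 0.4], [[0, 0, 0], [0, 0, 0], 0.4], [[0, 0, 0], [0, 0, 0], 0.4], [[0, 0, 0], [0, 0, 0], 0.4]]'

```text
t: 15.38
ee_pos: [629.4, -100.4, 140.6]
orientation: [-2.326, -2.108, 0.003]
ft_force: [-0.5, -0.5, 0.4]
width: 52.8
```

```bash
python3 - <<'E'
from h import *
o=readout.get_obs();print(o['t'],o['ee_pos'].round(1),o['width'])
im=imaging.get_image('wrist')[:,:,::-1]; cv2.imwrite('pics/w9.png',im)
print(proj([(o['ee_pos'][0],o['ee_pos'][1],84)],'wrist',o))
print(tool(o,(632,-101,58)))
E
```

```text
15.3833 [ 629.4 -100.4  140.6] 52.81660582082244
[[250.41102446 208.6204705 ]]
[-0.4  3.  82.6]
```

View pics/w9.png

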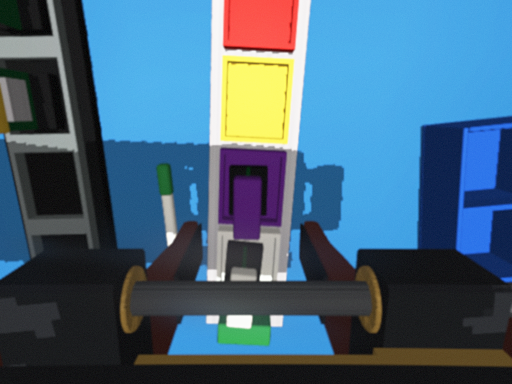

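The purple bar is centred at (248,206), and the TCP projects to (250,209).

carry_out --rows '[[[0.001, -0.003, 0.012], [0, 0, 0], 0.4], [[0.001, 0, 0.022], [0, 0, 0], 0.4], [[0, 0, 0.022], [0, 0, 0], 0.4], [[0, 0, 0.016], [0, 0, 0], 0.4], [[0, 0, 0.01], [0, 0, 0], 0.4], [[0, 0, 0], [0, 0, 0], 0.4], [[0, 0, 0], [0, 0, 0], 1], [[0, 0, 0], [0, 0, 0], 1], [[0, 0, 0], [0, 0, 0], 1], [[0, 0, 0], [0, 0, 0], 1], [[0, 0, 0], [0, 0, 0], 1], [[0, 0, 0], [0, 0, 0], 1]]'

```text
t: 16.43
ee_pos: [628.5, -98.5, 61.0]
orientation: [2.327, 2.109, 0.001]
ft_force: [-0.7, 0.4, 3.1]
width: 19.6
```

carry_out --rows '[[[0, 0, 0], [0, 0, 0], 1], [[0, 0, 0], [0, 0, 0], 1], [[0, 0, 0], [0, 0, 0], 1]]'

```text
t: 16.68
ee_pos: [628.6, -98.5, 61.0]
orientation: [2.327, 2.11, 0.001]
ft_force: [-1.2, 1.4, 6.1]
width: 20.0
```

carry_out --rows '[[[0, 0, -0.008], [0, 0, 0], 1], [[0, 0, -0.015], [0, 0, 0], 1], [[0, 0, -0.02], [0, 0, 0], 1], [[0, 0, -0.012], [0, 0, 0], 1], [[0, 0, -0.005], [0, 0, 0], 1], [[0, 0, 0], [0, 0, 0], 1], [[0, 0, 0], [0, 0, 0], 1]]'

```text
t: 17.27
ee_pos: [628.0, -98.4, 120.2]
orientation: [-2.327, -2.11, 0.0]
ft_force: [-0.2, 0.2, -0.8]
width: 19.6
```

```bash
python3 - <<'E'
from h import *
o=readout.get_obs();print(o['t'],o['ee_pos'].round(1),o['width'])
im=imaging.get_image('wrist')[:,:,::-1]; cv2.imwrite('pics/w10.png',im)
E
```

```text
17.2667 [628.  -98.4 120.2] 19.558866830583764
```

View pics/w10.png

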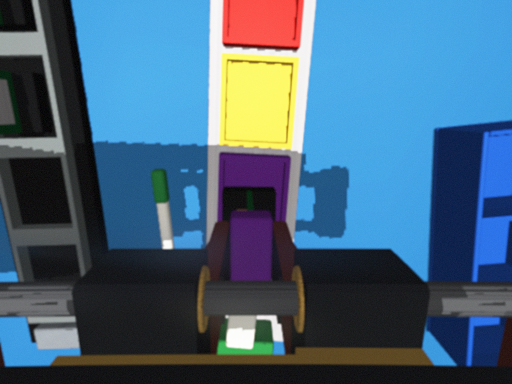

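```bash
python3 - <<'E'
from h import *
o=readout.get_obs(); z=84+o['ee_pos'][2]-61
h=heldoff(o,211,z); print(h)
ax=R.from_rotvec(o['orientation']).as_matrix()[:,0]
t=np.array([*BAY['P'],120])-h*ax; print(t,tool(o,t))
E
```

```text
-0.025691827277530166
[455.20251287 -80.27443136 120.00000185] [   1.2 -173.4   -0.2]
```

carry_out --rows '[[[0.0002, -0.015, 0], [0, 0, 0], 1], [[0.0002, -0.025, 0], [0, 0, 0], 1], [[0.0002, -0.025, 0], [0, 0, 0], 1], [[0.0002, -0.025, 0], [0, 0, 0], 1], [[0.0002, -0.025, 0], [0, 0, 0], 1], [[0.0002, -0.025, 0], [0, 0, 0], 1], [[0, -0.021, 0], [0, 0, 0], 1], [[0, -0.013, 0], [0, 0, 0], 1], [[0, 0, 0], [0, 0, 0], 1], [[0, 0, 0], [0, 0, 0], 1], [[0, 0, 0], [0, 0, 0], 1]]'

```text
t: 18.23
ee_pos: [456.4, -80.5, 120.3]
orientation: [2.327, 2.109, 0.001]
ft_force: [0.3, -0.7, -2.0]
width: 20.0
```

```bash
python3 - <<'E'
from h import *
o=readout.get_obs();print(o['t'],o['ee_pos'].round(1),o['width'],tool(o,(455.2,-80.3,61.3)))
im=imaging.get_image('wrist')[:,:,::-1]; cv2.imwrite('pics/w11.png',im)
E
```

```text
18.2333 [456.4 -80.5 120.3] 20.023642722250337 [ 0.1 -1.2 59. ]
```

View pics/w11.png

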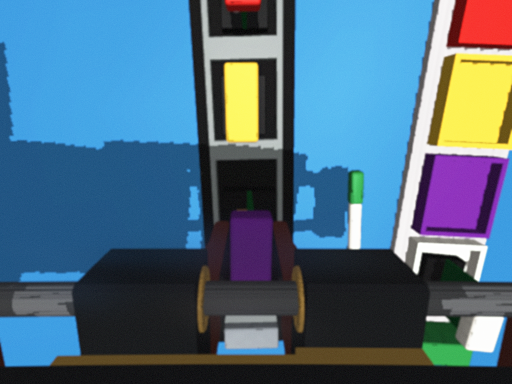

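carry_out --rows '[[[0, 0, 0.012], [0, 0, 0], 1], [[0, 0, 0.018], [0, 0, 0], 1], [[0, 0, 0.016], [0, 0, 0], 1], [[0, 0, 0.008], [0, 0, 0], 1], [[0, 0, 0.003], [0, 0, 0], 1], [[0, 0, 0.002], [0, 0, 0], 1], [[0, 0, 0], [0, 0, 0], 1], [[0, 0, 0], [0, 0, 0], 1]]'

```text
t: 18.95
ee_pos: [455.8, -80.4, 61.8]
orientation: [2.327, 2.109, 0.001]
ft_force: [0.1, 0.2, -1.4]
width: 19.6
```

carry_out --rows '[[[0, 0, 0], [0, 0, 0], 0.4], [[0, 0, 0], [0, 0, 0], 0.4], [[0, 0, 0], [0, 0, 0], 0.4], [[0, 0, 0], [0, 0, 0], 0.4], [[0, 0, 0], [0, 0, 0], 0.4], [[0, 0, 0], [0, 0, 0], 0.4]]'

```text
t: 19.45
ee_pos: [455.3, -80.3, 61.5]
orientation: [2.327, 2.11, 0.0]
ft_force: [-0.3, 0.1, -0.4]
width: 52.0
```

carry_out --rows '[[[0, 0, -0.012], [0, 0, 0], 0.4], [[0, 0, -0.02], [0, 0, 0], 0.4], [[0, 0, -0.025], [0, 0, 0], 0.4], [[0, 0, -0.025], [0, 0, 0], 0.4], [[0, 0, 0], [0, 0, 0], 0.4], [[0, 0, 0], [0, 0, 0], 0.4]]'

```text
t: 19.95
ee_pos: [456.1, -80.5, 144.5]
orientation: [2.326, 2.108, 0.003]
ft_force: [0.2, 0.0, -0.0]
width: 52.3
```

```bash
python3 - <<'E'
from h import *
o=readout.get_obs();print(o['t'],o['ee_pos'].round(1),o['width'])
print(tool(o,(616,-172.5,142)))
im=imaging.get_image('wrist')[:,:,::-1]; cv2.imwrite('pics/w12.png',im)
E
```

```text
19.95 [456.1 -80.5 144.5] 52.31228263156093
[-76.  168.1   3.1]
```

View pics/w12.png

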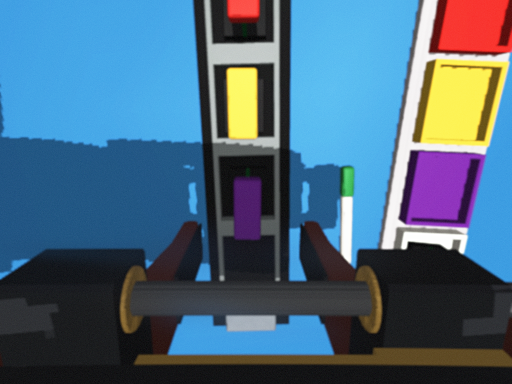

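Purple stands in the third bay with its bar at (248,208). White is last.

carry_out --rows '[[[-0.006, 0.0148, 0], [0, 0, 0], 0.4], [[-0.01, 0.024, 0], [0, 0, 0], 0.4], [[-0.01, 0.024, 0], [0, 0, 0], 0.4], [[-0.01, 0.024, 0], [0, 0, 0], 0.4], [[-0.01, 0.024, 0], [0, 0, 0], 0.4], [[-0.01, 0.024, 0], [0, 0, 0], 0.4], [[-0.01, 0.022, 0], [0, 0, 0], 0.4], [[-0.01, 0.013, 0], [0, 0, 0], 0.4], [[0, 0, 0], [0, 0, 0], 0.4], [[0, 0, 0], [0, 0, 0], 0.4], [[0, 0, 0], [0, 0, 0], 0.4]]'

```text
t: 20.92
ee_pos: [615.1, -171.8, 141.8]
orientation: [-2.325, -2.108, 0.003]
ft_force: [0.3, 0.8, 0.1]
width: 52.6
```

```bash
python3 - <<'E'
from h import *
o=readout.get_obs();print(o['t'],o['ee_pos'].round(1),o['width'])
im=imaging.get_image('wrist')[:,:,::-1]; cv2.imwrite('pics/w13.png',im)
print(proj([(o['ee_pos'][0],o['ee_pos'][1],84)],'wrist',o))
print(tool(o,(616,-172.5,58)))
E
```

```text
20.9167 [ 615.1 -171.8  141.8] 52.58131219431572
[[250.40074923 208.16750306]]
[-0.6  1.3 83.7]
```

View pics/w13.png

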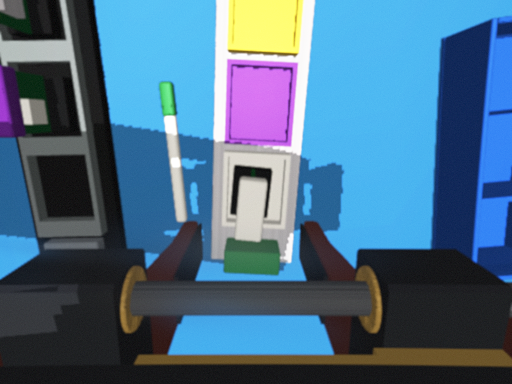

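The white bar is centred at (251,209), and the TCP projects to (250,208).

carry_out --rows '[[[0, -0.0005, 0.012], [0, 0, 0], 0.4], [[0, 0, 0.022], [0, 0, 0], 0.4], [[0, 0, 0.022], [0, 0, 0], 0.4], [[0, 0, 0.016], [0, 0, 0], 0.4], [[0, 0, 0.01], [0, 0, 0], 0.4], [[0, 0, 0], [0, 0, 0], 0.4], [[0, 0, 0], [0, 0, 0], 1], [[0, 0, 0], [0, 0, 0], 1], [[0, 0, 0], [0, 0, 0], 1], [[0, 0, 0], [0, 0, 0], 1], [[0, 0, 0], [0, 0, 0], 1], [[0, 0, 0], [0, 0, 0], 1]]'

```text
t: 21.97
ee_pos: [616.6, -172.7, 62.1]
orientation: [2.327, 2.109, 0.001]
ft_force: [0.4, 0.2, 2.0]
width: 19.8
```

carry_out --rows '[[[0, 0, 0], [0, 0, 0], 1], [[0, 0, 0], [0, 0, 0], 1], [[0, 0, 0], [0, 0, 0], 1]]'

```text
t: 22.22
ee_pos: [616.7, -172.7, 62.0]
orientation: [2.327, 2.109, 0.001]
ft_force: [-0.6, -1.1, 5.8]
width: 19.6
```

carry_out --rows '[[[0, 0, -0.008], [0, 0, 0], 1], [[0, 0, -0.015], [0, 0, 0], 1], [[0, 0, -0.02], [0, 0, 0], 1], [[0, 0, -0.012], [0, 0, 0], 1], [[0, 0, -0.005], [0, 0, 0], 1], [[0, 0, 0], [0, 0, 0], 1], [[0, 0, 0], [0, 0, 0], 1]]'

```text
t: 22.8
ee_pos: [616.0, -172.3, 121.1]
orientation: [-2.327, -2.11, 0.0]
ft_force: [-0.1, -0.5, -1.0]
width: 20.0
```

```bash
python3 - <<'E'
from h import *
o=readout.get_obs();print(o['t'],o['ee_pos'].round(1),o['width'])
im=imaging.get_image('wrist')[:,:,::-1]; cv2.imwrite('pics/w14.png',im)
E
```

```text
22.8 [ 616.  -172.3  121.1] 19.954465418969313
```

View pics/w14.png

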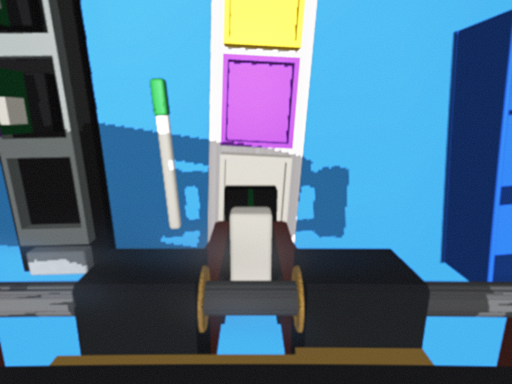

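```bash
python3 - <<'E'
from h import *
o=readout.get_obs(); z=84+o['ee_pos'][2]-62
h=heldoff(o,207,z); print(h)
ax=R.from_rotvec(o['orientation']).as_matrix()[:,0]
t=np.array([*BAY['W'],121])-h*ax; print(t,tool(o,t))
E
```

```text
1.5644281437172083
[ 449.54694825 -156.65692336  120.99952769] [  -0.7 -166.8   -0.2]
```

carry_out --rows '[[[0, -0.015, 0], [0, 0, 0], 1], [[0, -0.025, 0], [0, 0, 0], 1], [[0, -0.025, 0], [0, 0, 0], 1], [[0, -0.025, 0], [0, 0, 0], 1], [[0, -0.025, 0], [0, 0, 0], 1], [[-0.0005, -0.025, 0], [0, 0, 0], 1], [[0, -0.017, 0], [0, 0, 0], 1], [[0, -0.0102, 0], [0, 0, 0], 1], [[0, 0, 0], [0, 0, 0], 1], [[0, 0, 0], [0, 0, 0], 1], [[0, 0, 0], [0, 0, 0], 1]]'

```text
t: 23.77
ee_pos: [451.2, -157.0, 121.5]
orientation: [2.327, 2.109, 0.001]
ft_force: [1.2, -1.5, -0.9]
width: 19.7
```

```bash
python3 - <<'E'
from h import *
o=readout.get_obs();print(o['t'],o['ee_pos'].round(1),o['width'],tool(o,(449.5,-156.7,62.3)))
im=imaging.get_image('wrist')[:,:,::-1]; cv2.imwrite('pics/w15.png',im)
E
```

```text
23.7667 [ 451.2 -157.   121.5] 19.74181013250934 [ 0.1 -1.8 59.1]
```

View pics/w15.png

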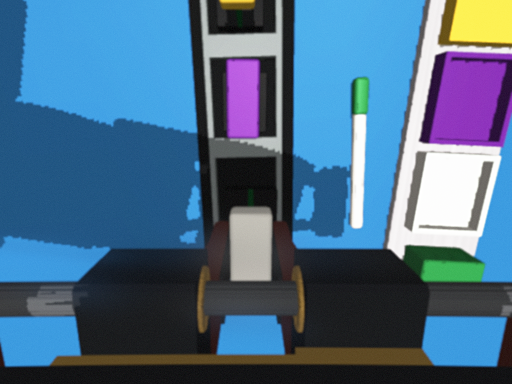

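carry_out --rows '[[[0, -0.0005, 0.012], [0, 0, 0], 1], [[0, 0, 0.018], [0, 0, 0], 1], [[0, 0, 0.016], [0, 0, 0], 1], [[0, 0, 0.008], [0, 0, 0], 1], [[0, 0, 0.003], [0, 0, 0], 1], [[0, 0, 0.002], [0, 0, 0], 1], [[0, 0, 0], [0, 0, 0], 1], [[0, 0, 0], [0, 0, 0], 1]]'

```text
t: 24.48
ee_pos: [449.9, -156.7, 62.9]
orientation: [2.327, 2.109, 0.001]
ft_force: [0.2, 0.7, -0.6]
width: 20.0
```

carry_out --rows '[[[0, 0, 0], [0, 0, 0], 0.4], [[0, 0, 0], [0, 0, 0], 0.4], [[0, 0, 0], [0, 0, 0], 0.4], [[0, 0, 0], [0, 0, 0], 0.4], [[0, 0, 0], [0, 0, 0], 0.4], [[0, 0, 0], [0, 0, 0], 0.4]]'

```text
t: 24.98
ee_pos: [449.3, -156.6, 62.5]
orientation: [2.327, 2.11, 0.0]
ft_force: [0.3, -0.1, 0.1]
width: 52.7
```

carry_out --rows '[[[0, 0, -0.012], [0, 0, 0], 0.4], [[0, 0, -0.02], [0, 0, 0], 0.4], [[0, 0, -0.025], [0, 0, 0], 0.4], [[0, 0, -0.03], [0, 0, 0], 0.4], [[0, 0, -0.03], [0, 0, 0], 0.4], [[0, 0, -0.03], [0, 0, 0], 0.4], [[0, 0, -0.03], [0, 0, 0], 0.4], [[0, 0, -0.02], [0, 0, 0], 0.4], [[0, 0, 0], [0, 0, 0], 0.4], [[0, 0, 0], [0, 0, 0], 0.4]]'

```text
t: 25.82
ee_pos: [449.7, -156.7, 260.2]
orientation: [2.326, 2.108, 0.002]
ft_force: [0.6, -0.9, -0.8]
width: 52.5
```

```bash
python3 - <<'E'
from h import *
import pickle
o=readout.get_obs();print(o['t'],o['ee_pos'].round(1),o['width']); pickle.dump(o,open('oF.pkl','wb'))
im=imaging.get_image('wrist')[:,:,::-1]; cv2.imwrite('pics/w16.png',im); cv2.imwrite('pics/w16c.png',cv2.resize(im[0:240,150:350],None,fx=2.5,fy=2.5,interpolation=cv2.INTER_CUBIC))
im=imaging.get_image('side')[:,:,::-1]; cv2.imwrite('pics/s16.png',cv2.resize(im[120:300,120:360],None,fx=3,fy=3))
im=imaging.get_image('top')[:,:,::-1]; cv2.imwrite('pics/t16.png',cv2.resize(im[110:300,150:410],None,fx=3,fy=3))
E
```

```text
25.8167 [ 449.7 -156.7  260.2] 52.45632176872363
```

View pics/w16c.png

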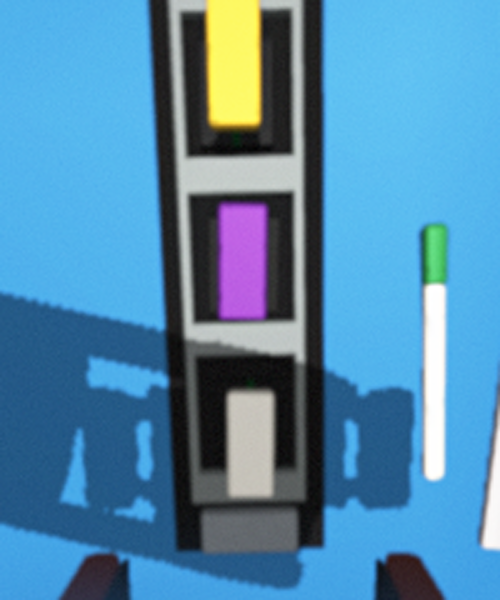

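View pics/s16.png

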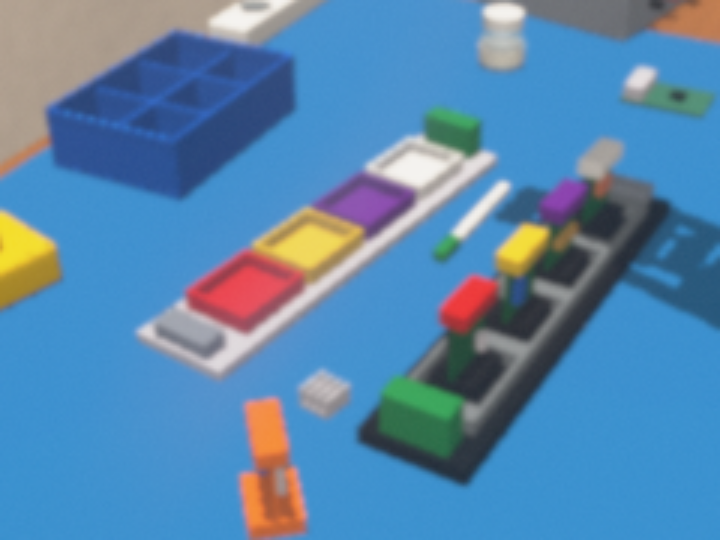

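View pics/t16.png

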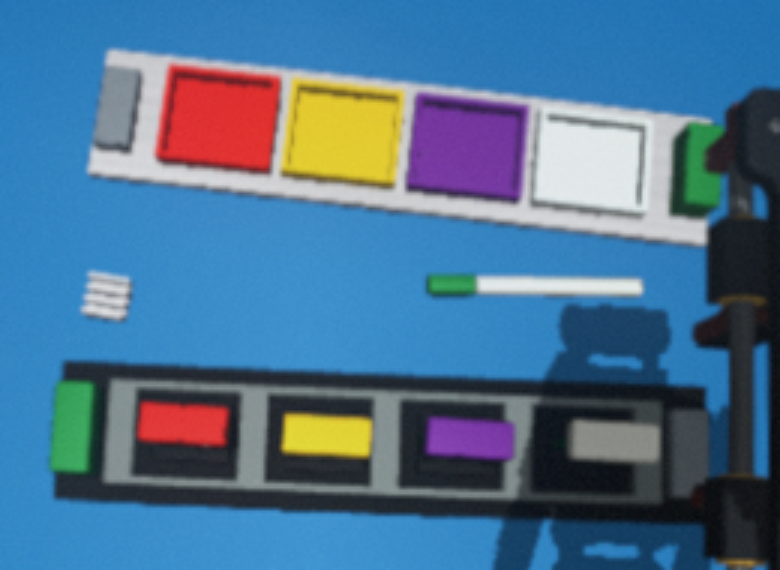

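All four cards stand in their bays in the right order, left to right in the top view: red, yellow, purple, white. I check their offsets in numbers from the top and wrist views.

```bash
python3 - <<'E'
from h import *
import pickle
oF=pickle.load(open('oF.pkl','rb'))
y=np.array([.0735,.9973]);x=np.array([.9973,-.0735])
def rep(n,p):
    d=p[0,:2]-BAY[n]; print(n,'x %.1f y %.1f'%(d@x,d@y))
print('top')
for n,c in dict(R=(183,424),Y=(327,437),P=(470,438),W=(614,441)).items(): rep(n,toplane([np.array(c)/3+[150,110]],84,'top'))
print('top bays',[ (n,toplane([np.array(c)/3+[150,110]],26,'top')[0,:2].round(1)) for n,c in dict(R=(187,434),Y=(319,441),P=(452,446),W=(584,451)).items()])
print('wrist')
for n,c in dict(P=(243,261),W=(250,443)).items(): rep(n,toplane([np.array(c)/2.5+[150,0]],84,'wrist',oF))
E
```

```text
top
R x -0.5 y -4.3
Y x -3.9 y -4.3
P x -1.4 y -3.7
W x -0.3 y -4.4
top bays [('R', array([464. ,  68.3])), ('Y', array([457.8,  -6.1])), ('P', array([452.5, -81.2])), ('W', array([ 446.9, -156.3]))]
wrist
P x -0.7 y -2.6
W x 0.3 y -2.8
```

```bash
python3 -c "
from workcell import close_job
print(close_job())"
```

```text
the job is handed in; nothing more can be done
None
```

I moved all four cards into the storage rack in reverse order and handed the job in at about 26 s of the allowed 99 s. From the storage rack's green block outwards they are red, yellow, purple and white. The orange look-alike was not touched.

- **Last checks:** the top view puts every bar within about 4.5 mm of its bay centre, against a limit of 12 mm. Measured only for purple and white, the wrist view gives up to 2.8 mm. The side view shows all four upright and let go, and the gripper is well clear above the rack.
- **Disagreements:** the top and wrist views differ by about 1 to 3 mm, which is near the calibration error. While I gripped yellow, purple and white, the force reading rose to about 6 N, far below the limit. I did not find the cause.
- **A short move:** the first approach to red stopped about 20 mm short, so I corrected it before gripping. No check failed.

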